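Wedge a tapered knob into a gramophone lever and shelve it

ROBOT

A 7-joint arm with a two-finger parallel gripper is mounted at the origin on the work surface. World frame = base frame: x ahead of the robot, y to its left, z up, the work surface at z = 0. Lengths are in m, angles in rad, forces in N, time in s.
With the tool pointing down it reaches from about 0.425 to 0.95 m from the base axis. Payload 4.7 kg.
Tool frame: the origin (TCP) lies midway between the tips of the shut fingers; the grasp point (between the pads) lies robot.grip_point_offset behind it (robot.grip_point_offset is the distance from the TCP to the grasp point, in m); x points along the fingers, z is the direction in which the jaws open and shut, and the axes are right-handed (so a half turn about x gives the same grasp; the last joint's range is limited). The gripper opens to 87 mm and grips with 3 to 60 N. Pads are 19 mm wide; open, the fingers measure 117 mm over their backs; the gripper's body (75 mm by 190 mm) begins 51 mm behind the grasp point.
Start: joints at [-1.243, 0.469, -0.049, 1.532, 0.024, 1.141, -0.082], TCP at [0.236, 0.633, 0.223] pointing down, gripper open.
Joint ranges: [-2.59, 2.59], [-0.33, 1.99], [-1.39, 1.29], [0.1, 2.45], [-1.04, 4.18], [0.21, 1.99], [-2.66, 2.66]. Speed limits (rad/s): [2.57, 2.57, 3.14, 3.14, 3.14, 3.14, 3.14].

INTERFACE

Orientations are given as a rotation vector (axis times angle).
In Python, from rig import robot gives the robot as it stands.
- The arm moves only by the tool arm_command, never from a script. Its argument "series" is one flat list of numbers, 7 for each row, row after row: the opening in per cent of the stroke, from 0 (shut) to 100 (fully open), then the shift along the world's x, y, z in mm, then the turn, a rotation vector about the world's x, y, z in rad. A call has exactly 8 rows; each row shifts and turns the pose as measured when the row begins; what a row does not reach is not made up. A row lasts 1/12 s, in which the tool goes at most 41.7 mm and 7.16 degrees, less where a joint would pass 70% of its speed; a pose out of reach is approached as far as the arm can. A call with a gripper value outside its range is refused whole. The fingers move at their own pace and stop on an object; "squeeze" is the grip in N (left out, the last holds). Time passes only in rows, so rows that do not move let the fingers close, or fill a call up. It gives the time, the measured TCP pose, the force and the opening at its end, in the units of the state.
- robot.sense(): the state, without advancing time (a new reading comes with each control period).
- robot.snapshot(name): name is "scene" or "top" or "wrist"; returns a dict with "frame" (420x560x3 uint8, red, green, blue), "z_map" (420x560 float32, m along the optical axis (not along the pixel's ray), 0 where there is no reading), "vertical_fov" (degrees; the focal length in pixels is half the picture's height over the tangent of half this angle, whatever the lens; pixels are square), "cx", "cy" (the principal point, pixels), "k1" (the pictures are not rectified: a ray, as slopes to the right and down, at radius r is drawn at 1 + k1 r^2 times it, then the intrinsics apply), "extrinsics" (4x4, takes a point from camera to world coordinates); the wrist camera has in their place "mount" (4x4, takes a point from camera to tool coordinates, whose origin is the TCP and whose axes are the tool frame's). Camera axes: x right, y down, z forward; pixel columns grow to the right and rows downward; lengths in m; the calibration is good to about 2 mm. A picture is of the moment at which its call begins: read the wrist's pose just before it.
- robot.finish_job(): hands the job in, once; it reports no verdict.
Trained networks look in the newest picture that a camera, given by its name, has taken for a name from the list of things; names that differ only in an ending like _2 or _b are one class to them, and where a whole thing is asked for, a point or a joint stands for the part that bears it (a point fixed in the world has none). Each returns a list of dicts, best first, with "score" (0 to 1); they miss things now and then, are a little off and sometimes report something else, mostly with a low value. They report only what shows in the picture. A call takes as long as a camera call. They do not tell look-alikes from the thing itself.
- robot.find_in(camera, target): "bbox" ([left, top, right, bottom] in pixels, round what is visible of it).
- robot.silhouettes(camera, target): "region" (420x560 bool, what is visible of it) and "bbox" ([left, top, right, bottom] in pixels, round what is visible of it).
The state is a dict: "time_s": time; "joint_positions": joint angles; "qvel": joint speeds; "joint_efforts": joint torques, N m; "tcp_pos": TCP position; "orientation": TCP orientation; "wrist_force": force on the tool from outside, world axes, zero at the start; "moment": the same for the moment, N m; "opening": opening from 0.0 (shut) to 1.0 (fully open).
Only numpy, scipy, OpenCV 4.12 (cv2) and the standard library are available. Lean on these libraries where they do the work, as an engineer would, in place of code of your own. Each camera call takes 0.05 s, during which the arm holds its last target. There are 200 camera calls.

TASK

Take the tall bakelite knob from the rack, set its tapered steel shank into the socket of the brass lever lying on the pine block, and press it home firmly, with about 15 N, so that friction alone holds it, but never with more than 20 N, or the split sleeve will crack. Then lift the lever by the knob alone, without the fingers touching the brass, and set it gently down flat in the empty bay of the pine shelf, let go, and leave the other knobs, the copper horn and the reproducer where they are.

Things in the scene. Friction and masses are not known exactly. Their poses are not given: they have to be found in the camera images.
- tall_knob_mid (a point): Middle of the head of the tall knob, a dark brown bakelite cylinder 32 mm across and 44 mm high, upright, about 70 g: the tallest of three knobs, in any of the rack's places. The point lies on its axis, 22 mm above its flat underside (the shoulder), which rests on the rack top; z runs up the axis
- shoulder (a point): Centre of the tall knob's shoulder (underside of the head); z up the axis. Below it stands a round tapered steel shank, 26 to 34 mm long (the length varies from knob to knob), 12.8 mm in diameter at the tip and 7.2 mm wider per 30 mm above it; at the start it stands in a loose 24 mm hole of the rack
- rack: Fixed pine knob rack, 60 x 190 x 34 mm high; origin at the centre of its underside; y runs along its length, three holes at y = -65, 0 and 65 mm. Finger clearance is best when closing along the rack's x.
- socket_mouth (a point): Centre of the mouth of the socket, on top of the brass lever's octagonal boss (about 40 mm across, 30 mm high); z up, x along the long arm. Four sprung steel leaves, about 17 mm apart on top, match the shank's taper. It first bites with the shoulder 6 to 14 mm above the mouth, depending on the unknown shank length, then takes about 6 to 10 N per further mm. Pressed with under 10 N it works loose
- lever_base (a point): Centre of the loose lever's underside, 30 mm under the mouth. Long arm along x (14 mm wide and high) reaches 68 mm from the socket axis; short arm with a round weight (32 mm across, 15 mm high) 56 mm the other way. Mass 0.4 to 0.5 kg, balanced on the socket axis. Lies flat on the pine block and can slide on it
- lever: The same loose brass lever; its origin and axes are those of lever_base
- nest: Fixed plain pine block on which the lever lies, 110 x 150 x 20 mm high; origin at the centre of its underside
- bay_floor (a point): Centre of the floor of the empty bay of the low pine shelf, 25 mm above the bench; z up. The bay is 170 mm wide along y and 120 mm deep along x, with walls 27 mm high above the floor at +x and at both sides and a 14 mm lip at -x. The lever fits with its long arm roughly along y, either way round.
- shelf: The fixed pine shelf; its origin lies 25 mm below bay_floor. The second, stocked bay lies to +y behind a wooden latch bar.
- flat_knob: Bystander: low flat bakelite knob, 42 mm diameter, 14 mm high above the rack; origin at the centre of its underside on the rack top
- ball_knob: Bystander: round-headed bakelite knob, 30 mm diameter, 30 mm high above the rack; origin at the centre of its underside on the rack top
- horn: Bystander: copper horn section, a 75 mm high open cone 84 mm wide at its foot, standing in the stocked bay; origin at the centre of its underside
- reproducer: Bystander: nickel-plated reproducer, a 54 mm disc 38 mm high with its stem, in the stocked bay; origin at the centre of its underside
Not all that is in view belongs to the job. What is shaped like the part that bears tall_knob_mid but purple is not meant.

How it is judged:
By the outcome, as a careful person would: the job done as asked, in the order asked, and still so for the second after the job is handed in, with the robot touching nothing.
It also fails if it takes over 45 s, if anything falls off the work surface, if the arm or the gripper's body presses on something with over 40 N, if the wrist force passes 120 N, or if a joint passes its speed limit or range.

## Working session

There is one attempt and no reset: what is moved stays moved. The work goes in short steps, Python scripts to look and compute and a tool call to move; the robot and the scene stay as the last step left them, time stands still between calls to the robot, and variables do not carry over. Pictures are saved under pics/ and viewed, about 8 in all and at most 12, crops included, and the job is handed in when it is done.

Besides the shell and the picture viewer there is one more tool, called after ">>>" as name(argument=value, ...), one argument or row to a line, values as JSON. arm_command: Moves the arm, as the interface text tells. Its arguments: {"type":"object","properties":{"series":{"type":"array","items":{"type":"number"}},"squeeze":{"type":"number"}},"required":["series"]}

```bash
mkdir -p pics && ls && cat > h.py <<'E'
import numpy as np, cv2
from rig import robot
from scipy.spatial.transform import Rotation as R
def snap(cam):
    st=robot.sense(); s=robot.snapshot(cam)
    if 'extrinsics' in s: T=np.array(s['extrinsics'])
    else:
        W=np.eye(4); W[:3,:3]=R.from_rotvec(st['orientation']).as_matrix(); W[:3,3]=st['tcp_pos']
        T=W@np.array(s['mount'])
    s['T']=T; return s
def cloud(s):
    h,w=s['z_map'].shape; f=h/2/np.tan(np.radians(s['vertical_fov'])/2)
    K=np.array([[f,0,s['cx']],[0,f,s['cy']],[0,0,1]])
    v,u=np.mgrid[:h,:w]
    p=cv2.undistortPoints(np.stack([u,v],-1).reshape(-1,1,2).astype(float),K,np.array([s['k1'],0,0,0,0.])).reshape(h,w,2)
    z=s['z_map']; P=np.stack([p[...,0]*z,p[...,1]*z,z],-1)
    P=P@s['T'][:3,:3].T+s['T'][:3,3]; P[z==0]=np.nan
    return P
def proj(s,X):
    h=s['z_map'].shape[0]; f=h/2/np.tan(np.radians(s['vertical_fov'])/2)
    X=np.atleast_2d(X); c=(X-s['T'][:3,3])@s['T'][:3,:3]; a=c[:,:2]/c[:,2:]; a=a*(1+s['k1']*(a**2).sum(1,keepdims=True))
    return a*f+[s['cx'],s['cy']]
def save(s,name): cv2.imwrite('pics/'+name,s['frame'][...,::-1])
E
python3 - <<'E'
from h import *
print(robot.sense(), robot.grip_point_offset)
ss=[]
for c in ['scene','top']:
    s=snap(c); ss.append(s['frame'])
    P=cloud(s); np.savez('pics/'+c,P=P,T=s['T'],f=s['frame'])
    print(c,s['T'].round(3).tolist(),s['vertical_fov'],s['k1'])
    for t in ['tall_knob_mid','rack','lever','nest','shelf','flat_knob','ball_knob','horn','reproducer']:
        for d in robot.silhouettes(c,t)[:3]:
            Q=P[d['region']]; Q=Q[~np.isnan(Q[:,0])]
            if len(Q)==0: print(t,'none');continue
            zt=np.percentile(Q[:,2],95); q=Q[Q[:,2]>zt-.006]
            print(t,round(d['score'],2),np.round(d['bbox']).tolist(),'med',np.median(Q,0).round(3),'ztop',zt.round(3),'topc',((q.min(0)+q.max(0))/2).round(3),'ext',np.ptp(q,0).round(3))
cv2.imwrite('pics/a.png',ss[0][...,::-1]); cv2.imwrite('pics/b.png',ss[1][...,::-1])
E
```

```text
pics
{'time_s': 0.0, 'joint_positions': array([-1.24290185,  0.46945982, -0.04858756,  1.53366849,  0.02410726,
        1.14096773, -0.08230121]), 'qvel': array([-0.00211777,  0.00033207, -0.00164132, -0.00022798, -0.00094969,
       -0.00122547,  0.00092444]), 'joint_efforts': array([-2.00035306e-04, -5.07971406e+01, -8.08919943e-02, -2.36148423e+01,
       -6.13617478e-02,  3.75790230e-02,  1.65019292e-04]), 'tcp_pos': array([0.23555184, 0.63194795, 0.22149777]), 'orientation': array([-0.94366612,  1.35868939,  0.94175388]), 'wrist_force': array([ 0.02595638, -0.96014983,  0.51406857]), 'moment': array([ 0.01234133, -0.04521512, -0.05645866]), 'opening': 0.9987056008318238} 0.0187
scene [[0.806, 0.381, -0.453, 1.0], [0.592, -0.537, 0.601, -0.605], [-0.015, -0.752, -0.658, 0.769], [0.0, 0.0, 0.0, 1.0]] 56.191784853892756 -0.11630568965157854
tall_knob_mid 0.88 [161.0, 295.0, 176.0, 322.0] med [ 0.504 -0.356  0.071] ztop 0.08 topc [ 0.496 -0.352  0.077] ext [0.031 0.03  0.007]
tall_knob_mid 0.81 [108.0, 308.0, 126.0, 335.0] med [ 0.429 -0.44   0.063] ztop 0.076 topc [ 0.421 -0.437  0
[... 2350 characters left out ...]
052 topc [0.483 0.397 0.074] ext [0.155 0.386 0.056]
shelf 0.69 [400.0, 203.0, 414.0, 220.0] med [ 0.486 -0.287  0.045] ztop 0.049 topc [ 0.484 -0.288  0.047] ext [0.036 0.039 0.007]
flat_knob 0.55 [398.0, 203.0, 413.0, 218.0] med [ 0.485 -0.287  0.046] ztop 0.049 topc [ 0.483 -0.287  0.047] ext [0.033 0.034 0.007]
ball_knob 0.67 [364.0, 195.0, 441.0, 230.0] med [ 0.482 -0.268  0.032] ztop 0.036 topc [ 0.483 -0.287  0.042] ext [0.081 0.193 0.024]
horn 0.8 [95.0, 195.0, 127.0, 222.0] med [0.493 0.514 0.052] ztop 0.098 topc [0.492 0.529 0.097] ext [0.046 0.047 0.01 ]
reproducer 0.62 [133.0, 201.0, 155.0, 222.0] med [0.488 0.431 0.043] ztop 0.057 topc [0.488 0.433 0.058] ext [0.008 0.012 0.015]
```

```bash
python3 - <<'E'
import cv2,numpy as np
a=cv2.imread('pics/a.png');b=cv2.imread('pics/b.png')
A=cv2.resize(a[110:370,90:400],None,fx=2,fy=2,interpolation=cv2.INTER_CUBIC)
B=cv2.resize(b[170:260,80:480],None,fx=1.55,fy=1.55)
A=cv2.resize(A,(620,int(A.shape[0]*620/A.shape[1])))[:450]
cv2.imwrite('pics/c.png',np.vstack([A,B]))
E
```

```text
(no output)
```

View pics/c.png

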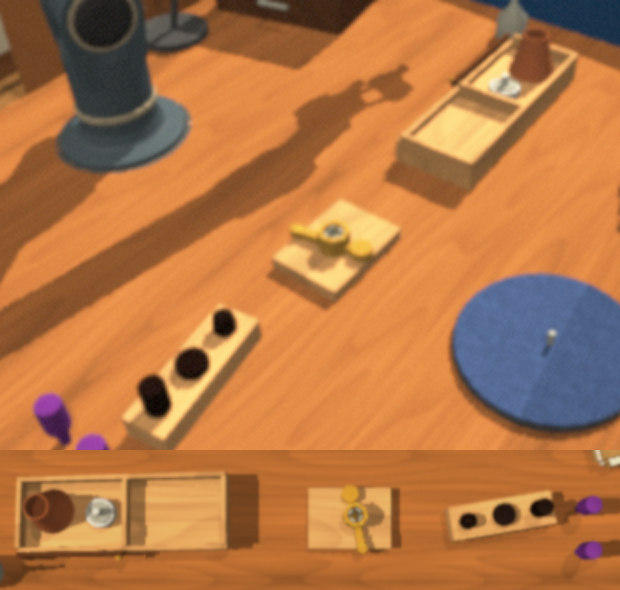

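```bash
python3 - <<'E'
from h import *
st=robot.sense(); M=R.from_rotvec(st['orientation']).as_matrix(); print('tool axes cols\n',M.round(3))
def circ(q):
    A=np.c_[2*q[:,:2],np.ones(len(q))]; (a,b,c),*_=np.linalg.lstsq(A,(q[:,:2]**2).sum(1),rcond=None); return a,b,(c+a*a+b*b)**.5
for c in ['scene','top']:
    d=np.load(f'pics/{c}.npz'); P=d['P'].reshape(-1,3); P=P[~np.isnan(P[:,0])]
    def box(x0,x1,y0,y1,z0,z1):
        m=(P[:,0]>x0)&(P[:,0]<x1)&(P[:,1]>y0)&(P[:,1]<y1)&(P[:,2]>z0)&(P[:,2]<z1); return P[m]
    print(c)
    k=box(.46,.53,-.385,-.315,.074,.09); r=cv2.minEnclosingCircle((k[:,:2]*1000).astype(np.float32)); print(' knob top n',len(k),'mean',k.mean(0).round(4),r)
    def rect(q,n): print(' ',n,len(q),cv2.minAreaRect((q[:,:2]*1000).astype(np.float32)),'z',np.median(q[:,2]).round(4))
    rect(box(.42,.56,-.40,-.18,.028,.040),'rack')
    rect(box(.40,.56,-.12,.09,.015,.0245),'nest')
    L=box(.40,.58,-.12,.09,.0275,.08); rect(L,'lever')
    boss=L[L[:,2]>.044]; rect(boss,'boss'); print('   boss mean',boss.mean(0).round(4))
    pr=L[L[:,2]<.042]; bc=boss.mean(0)[:2]
    v=pr[:,:2]-bc; far=v[np.linalg.norm(v,axis=1)>.026]; 
    _,_,V=np.linalg.svd(far,full_matrices=False); t=far@V[0]; s=1 if t.max()>-t.min() else -1
    print('   arm yaw',np.degrees(np.arctan2(*(s*V[0])[::-1])).round(1),'reach',t.max().round(4),t.min().round(4))
    w=box(.36,.6,.15,.62,.045,.0585); rect(w,'shelf walls')
    # wall positions: rows
    f=box(.43,.54,.2,.385,.015,.033); rect(f,'bayfloor'); 
    m=w[(w[:,0]>.44)&(w[:,0]<.52)]; h,e=np.histogram(m[:,1],np.arange(.18,.62,.005)); print('   y hist',[(round(a,3),int(b)) for a,b in zip(e,h) if b>3])
    m=w[(w[:,1]>.23)&(w[:,1]<.36)]; h,e=np.histogram(m[:,0],np.arange(.36,.6,.005)); print('   x hist',[(round(a,3),int(b)) for a,b in zip(e,h) if b>3])
E
```

```text
tool axes cols
 [[-0.    -0.937  0.349]
 [ 0.     0.349  0.937]
 [-1.     0.     0.   ]]
scene
 knob top n 142 mean [ 0.4974 -0.3528  0.078 ] ((495.71087646484375, -352.7071533203125), 16.407058715820312)
  rack 1207 ((485.364990234375, -287.668212890625), (62.430301666259766, 192.32057189941406), 9.1520357131958) z 0.0345
  nest 1158 ((482.4444885253906, -16.373374938964844), (112.37104797363281, 150.53465270996094), 0.25831174850463867) z 0.0201
  lever 398 ((480.2856140136719, -28.05139923095703), (121.08399200439453, 44.0957145690918), 21.03534507751465) z 0.0362
  boss 129 ((484.9254150390625, -25.508056640625), (40.38682174682617, 44.679931640625), 56.38266372680664) z 0.049
   boss mean [ 0.4858 -0.0266  0.0487]
   arm yaw -168.2 reach 0.0557 -0.0673
  shelf walls 816 ((483.2698974609375, 395.8296203613281), (152.21006774902344, 392.0382385253906), 1.056135654449463) z 0.0515
  bayfloor 1005 ((484.43212890625, 292.6320495605469), (108.8534164428711, 184.55723571777344), 0.5681252479553223) z 0.0255
   y hist [(np.float64(0.2), 43), (np.float64(0.205), 35), (np.float64(0.21), 4
[... 1417 characters left out ...]
094, 180.4105224609375), 0.15167711675167084) z 0.0239
   y hist [(np.float64(0.2), 5), (np.float64(0.205), 56), (np.float64(0.21), 50), (np.float64(0.38), 32), (np.float64(0.385), 52), (np.float64(0.39), 20), (np.float64(0.415), 8), (np.float64(0.42), 5), (np.float64(0.425), 7), (np.float64(0.43), 11), (np.float64(0.435), 4), (np.float64(0.44), 7), (np.float64(0.445), 6), (np.float64(0.45), 5), (np.float64(0.495), 22), (np.float64(0.5), 25), (np.float64(0.505), 17), (np.float64(0.51), 9), (np.float64(0.515), 9), (np.float64(0.52), 5), (np.float64(0.575), 29), (np.float64(0.58), 52), (np.float64(0.585), 34)]
   x hist [(np.float64(0.545), 17), (np.float64(0.55), 88), (np.float64(0.555), 47)]
```

>>> arm_command(
  series=[100,24,-30,0,0,0,-0.044,100,24,-30,0,0,0,-0.044,100,24,-30,0,0,0,-0.044,100,24,-30,0,0,0,-0.044,100,24,-30,0,0,0,-0.044,100,24,-30,0,0,0,-0.044,100,24,-30,0,0,0,-0.044,100,24,-30,0,0,0,-0.044],
  squeeze=45,
)

```text
time_s: 1.67
tcp_pos: [0.4221, 0.3915, 0.2225]
orientation: [-0.67, 1.461, 0.686]
wrist_force: [0.2, 1.2, -0.3]
opening: 1.001
```

>>> arm_command(
  series=[100,24,-30,0,0,0,-0.044,100,24,-30,0,0,0,-0.044,100,24,-30,0,0,0,-0.044,100,0,-40,0,0,0,-0.044,100,0,-40,0,0,0,-0.044,100,0,-40,0,0,0,-0.044,100,0,-40,0,0,0,-0.044,100,0,-40,0,0,0,-0.044],
)

```text
time_s: 2.33
tcp_pos: [0.5023, 0.0889, 0.2246]
orientation: [-0.382, 1.523, 0.396]
wrist_force: [1.3, -0.2, -0.4]
opening: 1.003
```

>>> arm_command(
  series=[100,0,-40,0,0,0,-0.044,100,0,-40,0,0,0,-0.044,100,0,-40,0,0,0,-0.044,100,0,-40,0,0,0,-0.044,100,0,-40,0,0,0,-0.044,100,0,-40,0,0,0,-0.044,100,0,-40,0,0,0,-0.044,100,0,-40,0,0,0,-0.044],
)

```text
time_s: 3.0
tcp_pos: [0.5001, -0.2444, 0.2282]
orientation: [-0.095, 1.546, 0.107]
wrist_force: [0.7, 0.5, -0.7]
opening: 0.999
```

>>> arm_command(
  series=[100,-1,-35,-12,0,0,0,100,-1,-35,-12,0,0,0,100,-1,-30,-12,0,0,0,100,0,-5,-12,0,0,0,100,0,0,-10,0,0,0,100,0,0,0,0,0,0,100,0,0,0,0,0,0,100,0,0,0,0,0,0],
)

```text
time_s: 3.67
tcp_pos: [0.4948, -0.3635, 0.1697]
orientation: [-0.09, 1.542, 0.092]
wrist_force: [0.3, 0.3, -0.6]
opening: 0.998
```

```bash
python3 - <<'E'
from h import *
st=robot.sense(); M=R.from_rotvec(st['orientation']).as_matrix(); print(st['tcp_pos'],M.round(3).tolist(),'jaw yaw',np.degrees(np.arctan2(M[1,2],M[0,2])),st['wrist_force'])
s=snap('wrist'); P=cloud(s); save(s,'w1.png')
for d in robot.silhouettes('wrist','tall_knob_mid')[:3]:
    Q=P[d['region']]; Q=Q[~np.isnan(Q[:,0])]; zt=np.percentile(Q[:,2],90); q=Q[Q[:,2]>zt-.006]
    print(d['score'],d['bbox'],zt,cv2.minEnclosingCircle((q[:,:2]*1000).astype(np.float32)),q.mean(0))
q=P.reshape(-1,3); q=q[(abs(q[:,0]-.496)<.04)&(abs(q[:,1]+.352)<.04)&(q[:,2]>.07)&(q[:,2]<.09)]
print(len(q),cv2.minEnclosingCircle((q[:,:2]*1000).astype(np.float32)),q.mean(0))
q=P.reshape(-1,3); q=q[(abs(q[:,0]-.486)<.08)&(abs(q[:,1]+.30)<.15)&(q[:,2]>.028)&(q[:,2]<.04)]
print(len(q),cv2.minAreaRect((q[:,:2]*1000).astype(np.float32)),np.median(q[:,2]))
E
```

```text
[ 0.49477227 -0.36347013  0.16968488] [[0.027, -0.116, 0.993], [0.003, 0.993, 0.116], [-1.0, -0.001, 0.027]] jaw yaw 6.677873797113683 [ 0.28180166  0.25552464 -0.62164349]
0.96 [252.1, 258.8, 281.8, 317.5] 0.07429295300428064 ((500.9963073730469, -449.26043701171875), 12.778951644897461) [ 0.50089414 -0.45117028  0.07376602]
0.84 [251.6, 175.8, 294.6, 220.1] 0.07864316428329512 ((495.3868103027344, -353.1253967285156), 15.880122184753418) [ 0.49533783 -0.3522535   0.07756719]
0.47 [188.4, 251.5, 201.5, 277.7] 0.05361288083913096 ((432.7262878417969, -430.9794006347656), 5.458900451660156) [ 0.43328702 -0.4300011   0.05287471]
1285 ((495.6565246582031, -353.5227966308594), 16.117162704467773) [ 0.49534181 -0.35218089  0.07744727]
11103 ((483.9563293457031, -323.1135559082031), (241.38641357421875, 99.40699768066406), 85.72390747070312) 0.034008534176851235
```

View pics/w1.png

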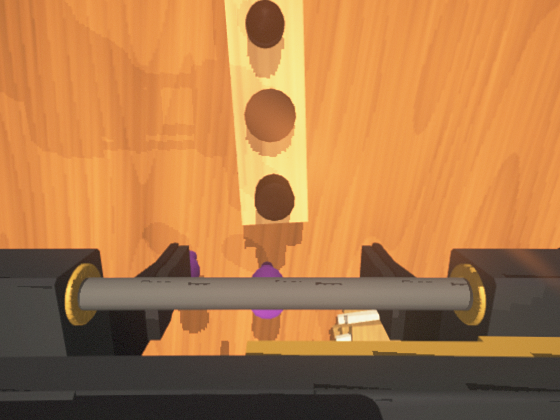

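>>> arm_command(
  series=[100,0.5,8,-10,-0.002,0.02,0.035,100,0,3,-20,0,0,0.005,100,0,0,-25,0,0,0,100,0,0,-20,0,0,0,100,0,0,-8,0,0,0,100,0,0,0,0,0,0,100,0,0,0,0,0,0,100,0,0,0,0,0,0],
)

```text
time_s: 4.43
tcp_pos: [0.5029, -0.3425, 0.0871]
orientation: [-0.142, 1.553, 0.143]
wrist_force: [0.2, -0.5, -0.2]
opening: 0.998
```

```bash
cat > st.py <<'E'
from h import *
st=robot.sense(); M=R.from_rotvec(st['orientation']).as_matrix()
print(round(st['time_s'],2),(st['tcp_pos']*1000).round(1),'toolx',M[:,0].round(4),'yaw',np.degrees(np.arctan2(M[1,2],M[0,2])).round(2),'F',st['wrist_force'].round(2),'M',st['moment'].round(2),'op',round(st['opening'],3))
E
python3 st.py
```

```text
4.43 [ 502.9 -342.5   87.1] toolx [ 0.0128  0.0015 -0.9999] yaw 10.43 F [ 0.23 -0.53 -0.17] M [-0.05  0.06 -0.03] op 0.998
```

>>> arm_command(
  series=[100,-2,-3,0,0,0.004,-0.005,100,-2,-3,0,0,0.004,-0.005,100,-1,-2,0,0,0.002,0,100,0,0,0,0,0,0,100,0,0,0,0,0,0,100,0,0,0,0,0,0,100,0,0,0,0,0,0,100,0,0,0,0,0,0],
)

```text
time_s: 5.1
tcp_pos: [0.4994, -0.354, 0.0921]
orientation: [-0.137, 1.558, 0.131]
wrist_force: [0.2, -0.4, -0.2]
opening: 0.998
```

```bash
python3 st.py
```

```text
5.1 [ 499.4 -354.    92.1] toolx [ 0.0091 -0.0032 -1.    ] yaw 9.77 F [ 0.17 -0.38 -0.2 ] M [-0.06  0.05 -0.  ] op 0.998
```

>>> arm_command(
  series=[100,0,0,0,0,0,0,100,0,0,0,0,0,0,100,0,0,0,0,0,0,100,0,0,0,0,0,0,100,0,0,0,0,0,0,100,0,0,0,0,0,0,100,0,0,0,0,0,0,100,0,0,0,0,0,0],
)

```text
time_s: 5.77
tcp_pos: [0.4994, -0.3535, 0.0917]
orientation: [-0.137, 1.558, 0.131]
wrist_force: [-0.4, -1.1, 0.0]
opening: 0.998
```

```bash
python3 st.py; python3 st.py
```

```text
5.77 [ 499.4 -353.5   91.7] toolx [ 0.0086 -0.0026 -1.    ] yaw 9.8 F [-0.4  -1.12  0.  ] M [-0.09  0.05 -0.04] op 0.998
5.77 [ 499.4 -353.5   91.7] toolx [ 0.0086 -0.0026 -1.    ] yaw 9.8 F [-0.4  -1.12  0.  ] M [-0.09  0.05 -0.04] op 0.998
```

>>> arm_command(
  series=[100,-1,0.5,-5,0,0.003,0,100,-1,0.5,-8,0,0.003,0,100,-1,0,-8,0,0.002,0,100,-0.5,0,-6,0,0,0,100,0,0,-4,0,0,0,100,0,0,-3,0,0,0,100,0,0,-1,0,0,0,100,0,0,0,0,0,0],
)

```text
time_s: 6.43
tcp_pos: [0.4946, -0.3517, 0.0515]
orientation: [-0.135, 1.569, 0.134]
wrist_force: [-0.6, 0.1, 0.1]
opening: 1.002
```

```bash
python3 st.py
```

```text
6.43 [ 494.6 -351.7   51.5] toolx [-0.0027 -0.0013 -1.    ] yaw 9.8 F [-0.58  0.1   0.14] M [-0.04  0.03  0.04] op 1.002
```

>>> arm_command(
  series=[100,0.3,-0.3,-3,0,0,0,100,0.3,-0.3,-4,0,0,0,100,0,0,-2.5,0,0,0,100,0,0,-1,0,0,0,40,0,0,0,0,0,0,20,0,0,0,0,0,0,20,0,0,0,0,0,0,20,0,0,0,0,0,0],
  squeeze=45,
)

```text
time_s: 7.1
tcp_pos: [0.496, -0.3529, 0.0407]
orientation: [-0.136, 1.568, 0.133]
wrist_force: [0.3, -0.5, -0.1]
opening: 0.78
```

```bash
python3 st.py
```

```text
7.1 [ 496.  -352.9   40.7] toolx [-0.001  -0.0023 -1.    ] yaw 9.8 F [ 0.32 -0.46 -0.1 ] M [-0.11  0.03 -0.03] op 0.78
```

Fingers still closing; continue.

>>> arm_command(
  series=[10,0,0,0,0,0,0,10,0,0,0,0,0,0,10,0,0,0,0,0,0,10,0,0,0,0,0,0,10,0,0,0,0,0,0,10,0,0,0,0,0,0,10,0,0,0,0,0,0,10,0,0,0,0,0,0],
)

```text
time_s: 7.77
tcp_pos: [0.4962, -0.3531, 0.0413]
orientation: [-0.136, 1.567, 0.132]
wrist_force: [0.2, 0.0, -0.2]
opening: 0.36
```

```bash
python3 st.py
```

```text
7.77 [ 496.2 -353.1   41.3] toolx [-1.0e-04 -2.8e-03 -1.0e+00] yaw 9.8 F [ 0.23  0.01 -0.17] M [-0.09 -0.04 -0.  ] op 0.36
```

>>> arm_command(
  series=[10,0,0,0,0,0,0,10,0,0,3,0,0,0,10,0,0,10,0,0,0,10,0,0,15,0,0,0,10,0,0,18,0,0,0,10,0,0,16,0,0,0,10,0,8,10,0,0,0,10,0,20,5,0,0,0],
)

```text
time_s: 8.43
tcp_pos: [0.4933, -0.3276, 0.1228]
orientation: [-0.132, 1.571, 0.126]
wrist_force: [0.6, 0.2, -0.9]
opening: 0.356
```

```bash
python3 st.py
```

```text
8.43 [ 493.3 -327.6  122.8] toolx [-0.0036 -0.0044 -1.    ] yaw 9.42 F [ 0.57  0.24 -0.91] M [-0.09  0.04  0.  ] op 0.356
```

>>> arm_command(
  series=[10,-1,35,0,0,0,0,10,-1,38,0,0,0,0,10,-1,38,0,0,0,0,10,-1,38,0,0,0,0,10,-1,38,0,0,0,0,10,-1,36,0,0,0,0,10,-1,28,0,0,0,0,10,0,18,0,0,0,0],
)

```text
time_s: 9.1
tcp_pos: [0.4829, -0.0463, 0.1294]
orientation: [-0.129, 1.563, 0.121]
wrist_force: [0.7, 0.0, -1.1]
opening: 0.36
```

>>> arm_command(
  series=[10,0,12,0,0,0,0,10,0,8,0,0,0,0,10,0,4,0,0,0,0,10,0,2,0,0,0,0,10,0,1,0,0,0,0,10,0,0,0,0,0,0,10,0,0,0,0,0,0,10,0,0,0,0,0,0],
)

```text
time_s: 9.77
tcp_pos: [0.4813, -0.0132, 0.1311]
orientation: [-0.132, 1.562, 0.128]
wrist_force: [0.0, 0.5, -0.9]
opening: 0.36
```

```bash
python3 st.py; cat > lk.py <<'E'
from h import *
import sys
for c in ['wrist','top','scene']:
    s=snap(c); save(s,f'{sys.argv[1]}_{c}.png'); P=cloud(s).reshape(-1,3); P=P[~np.isnan(P[:,0])]
    m=(abs(P[:,0]-.4845)<.075)&(abs(P[:,1]+.0245)<.075)
    b=P[m&(P[:,2]>.042)&(P[:,2]<.056)]; print(c,'boss',len(b),b.mean(0).round(4) if len(b) else '',cv2.minAreaRect((b[:,:2]*1000).astype(np.float32)) if len(b) else '')
E
python3 lk.py s1; python3 - <<'E'
import cv2,numpy as np
a=cv2.imread('pics/s1_wrist.png'); b=cv2.imread('pics/s1_scene.png')[150:290,180:340]
b=cv2.resize(b,None,fx=3,fy=3,interpolation=cv2.INTER_CUBIC)[:420,:240+0] if 0 else cv2.resize(b,(480,420))
cv2.imwrite('pics/s1.png',np.hstack([a[:,120:440],b]))
E
```

```text
9.77 [481.3 -13.2 131.1] toolx [ 0.0049 -0.0021 -1.    ] yaw 9.5 F [ 0.04  0.54 -0.87] M [-0.1   0.05 -0.02] op 0.36
wrist boss 1093 [ 0.4835 -0.0162  0.0489] ((483.5110168457031, -19.264507293701172), (40.972869873046875, 29.45160675048828), 7.665275573730469)
top boss 0  
scene boss 143 [ 0.4858 -0.0271  0.0481] ((485.31292724609375, -26.3975887298584), (39.61375427246094, 40.80366134643555), 59.44071960449219)
```

View pics/s1.png

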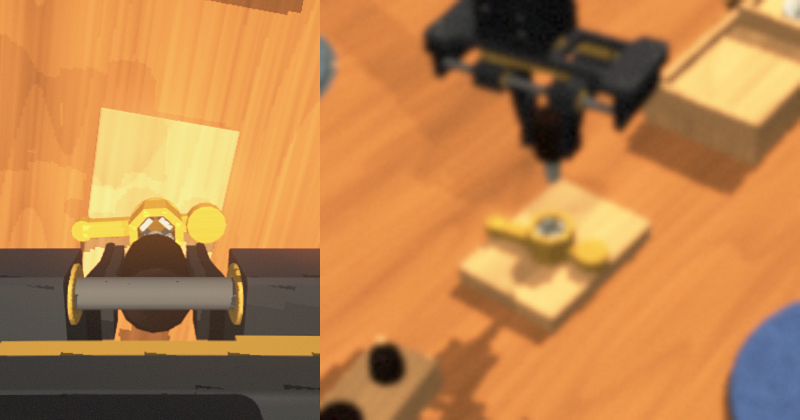

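>>> arm_command(
  series=[10,1,-2,-3,0.001,0.002,0,10,1,-3,-7,0.001,0.002,0,10,0.8,-3,-7,0,0.001,0,10,0.5,-2,-5,0,0,0,10,0.2,-1,-3,0,0,0,10,0,-0.5,-1.5,0,0,0,10,0,0,-0.5,0,0,0,10,0,0,0,0,0,0],
)

```text
time_s: 10.58
tcp_pos: [0.4845, -0.027, 0.1]
orientation: [-0.129, 1.57, 0.128]
wrist_force: [-0.4, -0.2, -0.6]
opening: 0.354
```

```bash
python3 st.py; python3 lk.py s2; python3 - <<'E'
from h import *
s=snap('wrist'); P=cloud(s); st=robot.sense(); Q=P.reshape(-1,3)
m=np.linalg.norm(Q[:,:2]-st['tcp_pos'][:2],axis=1)<.03
q=Q[m&(Q[:,2]>.095)&(Q[:,2]<.16)]; print('z hist',np.histogram(q[:,2],np.arange(.095,.165,.005)))
t=q[abs(q[:,2]-st['tcp_pos'][2]-.0367)<.004]; print('knobtop',len(t),cv2.minEnclosingCircle((t[:,:2]*1000).astype(np.float32)))
a=s['frame'][180:330,200:360,::-1]; b=cv2.imread('pics/s2_scene.png')[190:270,220:310]
cv2.imwrite('pics/s2.png',np.hstack([cv2.resize(a,(400,375),interpolation=cv2.INTER_CUBIC),cv2.resize(b,(400,375),interpolation=cv2.INTER_CUBIC)]))
E
```

```text
10.58 [484.5 -27.  100. ] toolx [-3.1e-03 -8.0e-04 -1.0e+00] yaw 9.39 F [-0.41 -0.24 -0.56] M [-0.06  0.04  0.02] op 0.354
wrist boss 1628 [ 0.4837 -0.0181  0.0489] ((483.68463134765625, -20.403039932250977), (40.628238677978516, 31.723901748657227), 10.324923515319824)
top boss 0  
scene boss 122 [ 0.4874 -0.0282  0.0482] ((484.6036682128906, -25.840900421142578), (39.6712532043457, 42.72536849975586), 61.2074089050293)
z hist (array([ 108,  325,  375,  426,  458,  525,  580,  629, 1790,   70,  717,
        342,  175,    0]), array([0.095, 0.1  , 0.105, 0.11 , 0.115, 0.12 , 0.125, 0.13 , 0.135,
       0.14 , 0.145, 0.15 , 0.155, 0.16 , 0.165]))
knobtop 2088 ((483.01934814453125, -15.301795959472656), 27.428064346313477)
```

View pics/s2.png

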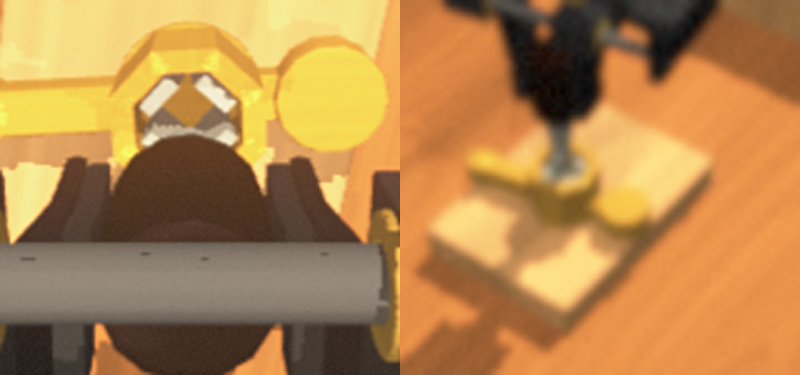

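```bash
python3 - <<'E'
from h import *
from scipy.optimize import least_squares
s=snap('wrist'); P=cloud(s); st=robot.sense(); f=s['frame'].astype(int)
dark=(f.max(-1)<90)&(f[...,0]>f[...,2]+8)
Q=P[dark]; tc=st['tcp_pos'][:2]
t=Q[(np.linalg.norm(Q[:,:2]-tc,axis=1)<.021)&(Q[:,2]>.132)&(Q[:,2]<.142)]
print(len(t),np.median(t[:,2]),(t.min(0)*1000).round(1),(t.max(0)*1000).round(1))
h=cv2.convexHull((t[:,:2]*1000).astype(np.float32))[:,0]; h=h[h[:,1]>-24]
r=least_squares(lambda p:np.hypot(h[:,0]-p[0],h[:,1]-p[1])-16,[484,-27],loss='soft_l1'); print(len(h),r.x,np.abs(r.fun).max())
E
```

```text
1886 0.1368724307157319 [465.  -41.9 132. ] [501.6 -10.9 141.6]
11 [481.32703231 -26.24182354] 7.488072758364229
```

>>> arm_command(
  series=[10,0.2,0.8,-1.5,0,-0.001,0,10,0.2,0.6,-4,0,-0.001,0,10,0,0.2,-4,0,0,0,10,0,0,-4,0,0,0,10,0,0,-3,0,0,0,10,0,0,-1.5,0,0,0,10,0,0,-0.5,0,0,0,10,0,0,0,0,0,0],
)

```text
time_s: 11.5
tcp_pos: [0.4854, -0.0244, 0.0802]
orientation: [-0.13, 1.566, 0.13]
wrist_force: [1.2, -0.1, -1.3]
opening: 0.355
```

```bash
python3 st.py
```

```text
11.5 [485.4 -24.4  80.2] toolx [ 7.e-04 -1.e-04 -1.e+00] yaw 9.48 F [ 1.18 -0.13 -1.3 ] M [-0.08  0.02  0.01] op 0.355
```

>>> arm_command(
  series=[10,0,-0.5,-1,0,0,0,10,0,-0.3,-2,0,0,0,10,0,0,-2,0,0,0,10,0,0,-1.2,0,0,0,10,0,0,-0.6,0,0,0,10,0,0,-0.3,0,0,0,10,0,0,0,0,0,0,10,0,0,0,0,0,0],
)

```text
time_s: 12.17
tcp_pos: [0.4854, -0.0252, 0.0725]
orientation: [-0.13, 1.566, 0.13]
wrist_force: [-0.2, 0.8, -0.5]
opening: 0.359
```

```bash
python3 st.py
```

```text
12.17 [485.4 -25.2  72.5] toolx [ 6.e-04  2.e-04 -1.e+00] yaw 9.47 F [-0.23  0.8  -0.55] M [-0.12  0.11  0.01] op 0.359
```

>>> arm_command(
  series=[10,0,0,-0.3,0,0,0,10,0,0,-0.4,0,0,0,10,0,0,-0.4,0,0,0,10,0,0,-0.3,0,0,0,10,0,0,-0.1,0,0,0,10,0,0,0,0,0,0,10,0,0,0,0,0,0,10,0,0,0,0,0,0],
)

```text
time_s: 12.83
tcp_pos: [0.4853, -0.0251, 0.071]
orientation: [-0.13, 1.566, 0.13]
wrist_force: [-1.1, 0.9, -0.7]
opening: 0.356
```

```bash
python3 st.py
```

```text
12.83 [485.3 -25.1  71. ] toolx [ 6.e-04  5.e-04 -1.e+00] yaw 9.48 F [-1.14  0.91 -0.71] M [-0.02  0.13 -0.02] op 0.356
```

>>> arm_command(
  series=[10,0,0,-0.3,0,0,0,10,0,0,-0.4,0,0,0,10,0,0,-0.4,0,0,0,10,0,0,-0.3,0,0,0,10,0,0,-0.1,0,0,0,10,0,0,0,0,0,0,10,0,0,0,0,0,0,10,0,0,0,0,0,0],
)

```text
time_s: 13.5
tcp_pos: [0.4851, -0.0249, 0.0693]
orientation: [-0.129, 1.567, 0.13]
wrist_force: [-0.5, -0.3, -1.0]
opening: 0.353
```

```bash
python3 st.py
```

```text
13.5 [485.1 -24.9  69.3] toolx [ 2.e-04  7.e-04 -1.e+00] yaw 9.48 F [-0.49 -0.34 -0.96] M [ 0.02  0.15 -0.05] op 0.353
```

>>> arm_command(
  series=[10,0,0,-0.3,0,0,0,10,0,0,-0.4,0,0,0,10,0,0,-0.4,0,0,0,10,0,0,-0.3,0,0,0,10,0,0,-0.1,0,0,0,10,0,0,0,0,0,0,10,0,0,0,0,0,0,10,0,0,0,0,0,0],
)

```text
time_s: 14.17
tcp_pos: [0.4849, -0.0249, 0.0676]
orientation: [-0.129, 1.567, 0.131]
wrist_force: [-1.3, 0.7, -1.5]
opening: 0.356
```

```bash
python3 st.py
```

```text
14.17 [484.9 -24.9  67.6] toolx [-2.e-04  8.e-04 -1.e+00] yaw 9.49 F [-1.33  0.72 -1.49] M [-0.02  0.15  0.01] op 0.356
```

>>> arm_command(
  series=[10,0,0,-0.3,0,0,0,10,0,0,-0.4,0,0,0,10,0,0,-0.4,0,0,0,10,0,0,-0.3,0,0,0,10,0,0,-0.1,0,0,0,10,0,0,0,0,0,0,10,0,0,0,0,0,0,10,0,0,0,0,0,0],
)

```text
time_s: 14.83
tcp_pos: [0.4847, -0.025, 0.066]
orientation: [-0.129, 1.568, 0.131]
wrist_force: [-0.7, 0.1, -0.8]
opening: 0.357
```

```bash
python3 st.py
```

```text
14.83 [484.7 -25.   66. ] toolx [-7.e-04  8.e-04 -1.e+00] yaw 9.48 F [-0.72  0.11 -0.77] M [-0.05  0.22 -0.03] op 0.357
```

>>> arm_command(
  series=[10,0,0,-0.3,0,0,0,10,0,0,-0.4,0,0,0,10,0,0,-0.4,0,0,0,10,0,0,-0.3,0,0,0,10,0,0,-0.1,0,0,0,10,0,0,0,0,0,0,10,0,0,0,0,0,0,10,0,0,0,0,0,0],
)

```text
time_s: 15.5
tcp_pos: [0.4847, -0.025, 0.0646]
orientation: [-0.129, 1.568, 0.131]
wrist_force: [-1.1, 0.7, 1.9]
opening: 0.356
```

```bash
python3 st.py
```

```text
15.5 [484.7 -25.   64.6] toolx [-9.0e-04  1.2e-03 -1.0e+00] yaw 9.48 F [-1.09  0.66  1.87] M [ 0.04  0.29 -0.04] op 0.356
```

>>> arm_command(
  series=[10,0,0,-0.2,0,0,0,10,0,0,-0.3,0,0,0,10,0,0,-0.2,0,0,0,10,0,0,-0.1,0,0,0,10,0,0,0,0,0,0,10,0,0,0,0,0,0,10,0,0,0,0,0,0,10,0,0,0,0,0,0],
)

```text
time_s: 16.17
tcp_pos: [0.4847, -0.025, 0.0642]
orientation: [-0.129, 1.568, 0.131]
wrist_force: [-2.0, 0.8, 2.4]
opening: 0.356
```

```bash
python3 st.py
```

```text
16.17 [484.7 -25.   64.2] toolx [-0.001   0.0016 -1.    ] yaw 9.47 F [-1.96  0.81  2.41] M [-0.07  0.41  0.  ] op 0.356
```

>>> arm_command(
  series=[10,-0.1,0,-0.2,0,0,0,10,-0.1,0,-0.2,0,0,0,10,-0.1,0,-0.2,0,0,0,10,0,0,-0.2,0,0,0,10,0,0,-0.2,0,0,0,10,0,0,-0.2,0,0,0,10,0,0,-0.2,0,0,0,10,0,0,-0.2,0,0,0],
)

```text
time_s: 16.83
tcp_pos: [0.4847, -0.025, 0.0635]
orientation: [-0.128, 1.567, 0.132]
wrist_force: [-2.6, 1.5, 5.9]
opening: 0.355
```

```bash
python3 st.py
```

```text
16.83 [484.7 -25.   63.5] toolx [-4.0e-04  2.4e-03 -1.0e+00] yaw 9.47 F [-2.65  1.49  5.91] M [0.   0.62 0.03] op 0.355
```

>>> arm_command(
  series=[10,-0.3,0.2,-0.2,0,0,0,10,-0.3,0.2,-0.3,0,0,0,10,-0.3,0.2,-0.3,0,0,0,10,-0.3,0.1,-0.3,0,0,0,10,-0.2,0,-0.3,0,0,0,10,-0.2,0,-0.3,0,0,0,10,0,0,-0.3,0,0,0,10,0,0,-0.3,0,0,0],
)

```text
time_s: 17.5
tcp_pos: [0.4846, -0.025, 0.0633]
orientation: [-0.127, 1.564, 0.131]
wrist_force: [-3.0, 0.3, 6.5]
opening: 0.356
```

```bash
python3 st.py
```

```text
17.5 [484.6 -25.   63.3] toolx [ 0.0027  0.003  -1.    ] yaw 9.43 F [-3.05  0.3   6.47] M [0.04 0.72 0.01] op 0.356
```

>>> arm_command(
  series=[10,0,0,-0.4,0,0.001,0,10,0,0,-0.5,0,0.001,0,10,0,0,-0.5,0,0.001,0,10,0,0,-0.5,0,0.001,0,10,0,0,-0.5,0,0,0,10,0,0,-0.5,0,0,0,10,0,0,-0.5,0,0,0,10,0,0,-0.5,0,0,0],
)

```text
time_s: 18.17
tcp_pos: [0.4848, -0.0251, 0.0626]
orientation: [-0.124, 1.568, 0.134]
wrist_force: [-2.3, 0.5, 10.0]
opening: 0.359
```

```bash
python3 st.py
```

```text
18.17 [484.8 -25.1  62.6] toolx [-0.0019  0.006  -1.    ] yaw 9.4 F [-2.29  0.46 10.01] M [0.01 0.89 0.02] op 0.359
```

>>> arm_command(
  series=[10,0,0,-0.5,-0.001,0,0,10,0,0,-0.6,-0.001,0,0,10,0,0,-0.7,-0.001,0,0,10,0,0,-0.7,-0.001,0,0,10,0,0,-0.7,0,0,0,10,0,0,-0.7,0,0,0,10,0,0,-0.7,0,0,0,10,0,0,-0.7,0,0,0],
)

```text
time_s: 18.83
tcp_pos: [0.4849, -0.0251, 0.062]
orientation: [-0.123, 1.569, 0.134]
wrist_force: [-3.3, 0.2, 11.6]
opening: 0.357
```

```bash
python3 st.py
```

```text
18.83 [484.9 -25.1  62. ] toolx [-0.003   0.0065 -1.    ] yaw 9.36 F [-3.29  0.24 11.59] M [ 0.    1.01 -0.01] op 0.357
```

>>> arm_command(
  series=[10,0,0,-0.7,-0.001,-0.001,0,10,0,0,-0.8,-0.001,-0.001,0,10,0,0,-0.9,-0.001,-0.001,0,10,0,0,-0.9,-0.001,0,0,10,0,0,-0.9,0,0,0,10,0,0,-0.9,0,0,0,10,0,0,-0.9,0,0,0,10,0,0,-0.9,0,0,0],
)

```text
time_s: 19.5
tcp_pos: [0.4849, -0.0252, 0.0613]
orientation: [-0.121, 1.568, 0.134]
wrist_force: [-5.1, 0.5, 14.3]
opening: 0.354
```

```bash
python3 st.py
```

```text
19.5 [484.9 -25.2  61.3] toolx [-0.0013  0.0086 -1.    ] yaw 9.3 F [-5.15  0.49 14.32] M [ 0.05  1.15 -0.02] op 0.354
```

>>> arm_command(
  series=[10,0,0,0,0,0,0,10,0,0,0.5,0,0,0,10,0,0,1,0,0,0,10,0,0,1.5,0,0,0,10,0,0,2,0,0,0,10,0,0,2,-0.002,0,0,10,0,0,2,-0.002,0,0,10,0,0,2,-0.002,0,0],
)

```text
time_s: 20.17
tcp_pos: [0.4826, -0.0255, 0.07]
orientation: [-0.127, 1.573, 0.127]
wrist_force: [0.3, -0.3, -4.9]
opening: 0.355
```

```bash
python3 st.py
```

```text
20.17 [482.6 -25.5  70. ] toolx [-5.4e-03 -2.0e-04 -1.0e+00] yaw 9.28 F [ 0.33 -0.32 -4.86] M [-0.06  0.04 -0.01] op 0.355
```

>>> arm_command(
  series=[10,0,0,6,0,-0.001,0.02,10,0,0,10,0,-0.001,0.04,10,0,0,12,0,-0.001,0.06,10,0,0,12,0,0,0.07,10,0,5,10,0,0,0.07,10,0,10,8,0,0,0.07,10,0,16,4,0,0,0.07,10,0,20,0,0,0,0.07],
)

```text
time_s: 20.83
tcp_pos: [0.4828, 0.0212, 0.1408]
orientation: [-0.521, 1.507, 0.509]
wrist_force: [0.1, -0.2, -4.6]
opening: 0.357
```

>>> arm_command(
  series=[10,0,25,0,0,0,0.07,10,0,25,0,0,0,0.07,10,0,25,0,0,0,0.07,10,0,25,0,0,0,0.07,10,0,25,0,0,0,0.07,10,0,25,0,0,0,0.07,10,0,25,0,0,0,0.07,10,0,20,0,0,0,0.07],
)

```text
time_s: 21.5
tcp_pos: [0.4795, 0.2298, 0.1449]
orientation: [-0.986, 1.329, 0.976]
wrist_force: [-0.2, 0.7, -4.1]
opening: 0.356
```

```bash
python3 st.py
```

```text
21.5 [479.5 229.8 144.9] toolx [ 1.070e-02  7.000e-04 -9.999e-01] yaw 72.58 F [-0.24  0.69 -4.14] M [ 0.06 -0.07 -0.02] op 0.356
```

>>> arm_command(
  series=[10,1,16,0,0,0.003,0.06,10,1,14,0,0,0.003,0.05,10,1,12,0,0,0.003,0.045,10,1,9,0,0,0.002,0.04,10,0.5,6,0,0,0,0.03,10,0,3,0,0,0,0.015,10,0,1,0,0,0,0.005,10,0,0,0,0,0,0],
)

```text
time_s: 22.17
tcp_pos: [0.4775, 0.3057, 0.1451]
orientation: [-1.195, 1.216, 1.203]
wrist_force: [1.0, -0.2, -4.3]
opening: 0.357
```

```bash
python3 st.py; cat > bay.py <<'E'
from h import *
import sys
out=[]
for c in ['wrist','scene','top']:
    s=snap(c); out.append(s['frame']); P=cloud(s)
    for d in robot.silhouettes(c,'lever')[:2]:
        Q=P[d['region']]; Q=Q[~np.isnan(Q[:,0])]
        if len(Q)<20: continue
        z0=np.percentile(Q[:,2],50)
        print(c,round(d['score'],2),np.round(d['bbox']),'z pct',np.percentile(Q[:,2],[5,50,95]).round(4),cv2.minAreaRect((Q[:,:2]*1000).astype(np.float32)))
a=cv2.resize(out[0][:,120:440],(320,420)); b=cv2.resize(out[1][90:230,260:400],(420,420),interpolation=cv2.INTER_CUBIC)
cv2.imwrite(f'pics/{sys.argv[1]}.png',np.hstack([a,b])[...,::-1])
E
python3 bay.py b1
```

```text
22.17 [477.5 305.7 145.1] toolx [-0.0036  0.0032 -1.    ] yaw 89.22 F [ 1.01 -0.17 -4.32] M [ 0.02  0.02 -0.04] op 0.357
wrist 0.64 [132. 116. 560. 280.] z pct [0.0238 0.0253 0.0515] ((474.17498779296875, 366.3932189941406), (368.2648010253906, 141.09156799316406), 88.80706024169922)
wrist 0.59 [162. 207. 371. 266.] z pct [0.1065 0.1182 0.1339] ((477.9779968261719, 292.6149597167969), (79.0129623413086, 170.25515747070312), 8.868500709533691)
scene 0.48 [308. 143. 335. 163.] z pct [0.1069 0.1187 0.1343] ((471.503173828125, 341.663818359375), (43.395965576171875, 216.87515258789062), 11.47803020477295)
top 0.2 [278. 198. 331. 234.] z pct [0.0143 0.0181 0.0218] ((480.87078857421875, -13.914154052734375), (107.07835388183594, 151.1468963623047), 0.03801223263144493)
```

View pics/b1.png

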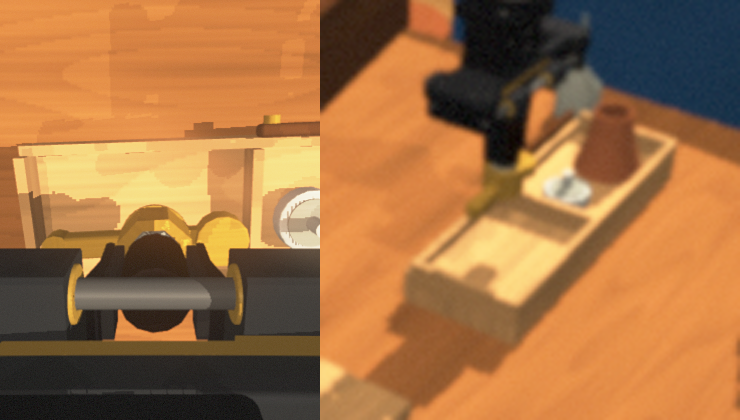

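```bash
python3 - <<'E'
from h import *
s=snap('wrist'); P=cloud(s).reshape(-1,3)
f=s['frame'].reshape(-1,3).astype(int)
m=(P[:,2]>.112)&(P[:,2]<.13)&(abs(P[:,0]-.478)<.04)&(abs(P[:,1]-.30)<.08)&(f[:,0]-f[:,2]>60)
q=P[m]; print(len(q)); 
for y in np.arange(.235,.37,.01):
    t=q[abs(q[:,1]-y)<.005]
    if len(t)>5: print(y.round(3),len(t),'xmin/max',(np.percentile(t[:,0],[2,98])*1000).round(1),'z',np.median(t[:,2]).round(4))
print((np.percentile(q[:,1],[.5,99.5])*1000).round(1))
E=None
w=P[(P[:,2]>.046)&(P[:,2]<.058)]; w=w[(w[:,0]>.43)&(w[:,0]<.46)]; h,e=np.histogram(w[:,1],np.arange(.18,.42,.004)); print([(round(float(a),3),int(b)) for a,b in zip(e,h) if b>3])
w=P[(P[:,2]>.032)&(P[:,2]<.046)&(P[:,1]>.22)&(P[:,1]<.37)&(P[:,0]<.46)]; h,e=np.histogram(w[:,0],np.arange(.38,.46,.003)); print([(round(float(a),3),int(b)) for a,b in zip(e,h) if b>3])
E
```

```text
3682
0.235 17 xmin/max [475.9 479.5] z 0.1173
0.245 222 xmin/max [472.4 479.6] z 0.1171
0.255 213 xmin/max [473.5 479.7] z 0.1171
0.265 370 xmin/max [473.3 486.5] z 0.1172
0.275 279 xmin/max [472.9 485.9] z 0.1172
0.285 129 xmin/max [465.9 478.1] z 0.1173
0.295 142 xmin/max [458.8 476.3] z 0.1212
0.305 163 xmin/max [458.4 468.8] z 0.1218
0.315 144 xmin/max [458.3 473. ] z 0.1225
0.325 164 xmin/max [465.5 480.4] z 0.1144
0.335 539 xmin/max [463.4 487.9] z 0.1185
0.345 834 xmin/max [462.  491.5] z 0.1186
0.355 450 xmin/max [463.5 480.7] z 0.1186
0.365 16 xmin/max [472.7 479.9] z 0.1181
[240.2 360. ]
[(0.2, 95), (0.204, 191), (0.208, 202), (0.376, 11), (0.38, 273), (0.384, 214), (0.388, 13)]
[(0.419, 14), (0.422, 491), (0.425, 780), (0.428, 690), (0.431, 161)]
```

>>> arm_command(
  series=[10,2,-1,-2,-0.001,-0.001,0,10,3,-1.5,-5,-0.001,-0.001,0,10,3,-1.5,-9,0,0,0,10,2,-1,-12,0,0,0,10,1,0,-12,0,0,0,10,0,0,-8,0,0,0,10,0,0,-4,0,0,0,10,0,0,-2,0,0,0],
)

```text
time_s: 23.18
tcp_pos: [0.4917, 0.2976, 0.0863]
orientation: [-1.196, 1.217, 1.196]
wrist_force: [-0.1, 0.2, -4.2]
opening: 0.355
```

```bash
python3 st.py
```

```text
23.18 [491.7 297.6  86.3] toolx [ 3.e-04  5.e-04 -1.e+00] yaw 88.96 F [-0.13  0.15 -4.21] M [0.03 0.05 0.03] op 0.355
```

>>> arm_command(
  series=[10,-0.3,0.3,-3,0,0,0,10,-0.3,0.3,-4,0,0,0,10,0,0,-3.5,0,0,0,10,0,0,-2.5,0,0,0,10,0,0,-1.5,0,0,0,10,0,0,-1,0,0,0,10,0,0,-0.5,0,0,0,10,0,0,0,0,0,0],
)

```text
time_s: 23.85
tcp_pos: [0.4915, 0.2991, 0.0694]
orientation: [-1.196, 1.215, 1.196]
wrist_force: [0.3, -0.4, -3.9]
opening: 0.356
```

```bash
python3 st.py
```

```text
23.85 [491.5 299.1  69.4] toolx [ 0.0017  0.0018 -1.    ] yaw 89.0 F [ 0.33 -0.36 -3.93] M [ 0.04 -0.02  0.03] op 0.356
```

>>> arm_command(
  series=[10,0,0,-0.4,0,0,0,10,0,0,-0.5,0,0,0,10,0,0,-0.5,0,0,0,10,0,0,-0.4,0,0,0,10,0,0,-0.4,0,0,0,10,0,0,-0.3,0,0,0,10,0,0,-0.2,0,0,0,10,0,0,-0.2,0,0,0],
)

```text
time_s: 24.52
tcp_pos: [0.4921, 0.2995, 0.0671]
orientation: [-1.196, 1.213, 1.195]
wrist_force: [0.0, 0.7, -4.1]
opening: 0.359
```

```bash
python3 st.py
```

```text
24.52 [492.1 299.5  67.1] toolx [ 0.0031  0.0028 -1.    ] yaw 89.0 F [ 0.    0.73 -4.13] M [0.01 0.05 0.  ] op 0.359
```

>>> arm_command(
  series=[10,0,0,-0.3,-0.001,0.001,0,10,0,0,-0.3,-0.001,0.001,0,10,0,0,-0.3,-0.001,0.001,0,10,0,0,-0.3,0,0,0,10,0,0,-0.3,0,0,0,10,0,0,-0.3,0,0,0,10,0,0,-0.2,0,0,0,10,0,0,-0.2,0,0,0],
)

```text
time_s: 25.18
tcp_pos: [0.4924, 0.2995, 0.0666]
orientation: [-1.196, 1.218, 1.196]
wrist_force: [-0.8, -0.9, 0.2]
opening: 0.358
```

```bash
python3 st.py
```

```text
25.18 [492.4 299.5  66.6] toolx [ 1.e-04 -1.e-04 -1.e+00] yaw 88.98 F [-0.82 -0.85  0.21] M [-0.21  0.29  0.04] op 0.358
```

>>> arm_command(
  series=[42,0,0,0,0,0,0,48,0,0,0,0,0,0,60,0,0,0,0,0,0,75,0,0,0,0,0,0,75,0,0,0,0,0,0,75,0,0,0,0,0,0,75,0,0,0,0,0,0,75,0,0,0,0,0,0],
)

```text
time_s: 25.85
tcp_pos: [0.4954, 0.3016, 0.0683]
orientation: [-1.196, 1.209, 1.193]
wrist_force: [0.2, -0.1, -0.2]
opening: 0.735
```

```bash
python3 st.py
```

```text
25.85 [495.4 301.6  68.3] toolx [ 0.0068  0.0045 -1.    ] yaw 88.99 F [ 0.19 -0.14 -0.15] M [ 0.    0.03 -0.04] op 0.735
```

Clear of the knob (free force). Rise straight up, then back off.

>>> arm_command(
  series=[75,0,0,3,0,0,0,75,0,0,8,0,0,0,75,0,0,14,0,0,0,75,0,0,18,0,0,0,75,0,0,22,0,0,0,75,0,0,25,0,0,0,75,0,0,25,0,0,0,75,0,0,20,0,0,0],
)

```text
time_s: 26.52
tcp_pos: [0.4916, 0.2989, 0.2072]
orientation: [-1.197, 1.22, 1.196]
wrist_force: [1.2, 0.9, -0.3]
opening: 0.746
```

>>> arm_command(
  series=[75,8,-15,10,0,0,0,75,12,-25,5,0,0,0,75,12,-30,0,0,0,0,75,10,-25,0,0,0,0,75,5,-15,0,0,0,0,75,2,-8,0,0,0,0,75,0,-3,0,0,0,0,75,0,0,0,0,0,0],
)

```text
time_s: 27.18
tcp_pos: [0.5439, 0.1768, 0.2369]
orientation: [-1.199, 1.196, 1.194]
wrist_force: [-0.7, 0.8, 0.6]
opening: 0.75
```

```bash
python3 st.py; python3 bay.py b2; python3 - <<'E'
from h import *
for c in ['scene','top']:
    s=snap(c); P=cloud(s)
    for t in ['tall_knob_mid','flat_knob','ball_knob','horn','reproducer']:
        for d in robot.silhouettes(c,t)[:3]:
            Q=P[d['region']]; Q=Q[~np.isnan(Q[:,0])]
            if len(Q)<5: continue
            zt=np.percentile(Q[:,2],95); q=Q[Q[:,2]>zt-.006]
            print(c,t,round(d['score'],2),'ztop',zt.round(3),'topc',((q.min(0)+q.max(0))/2).round(3))
    Q=P.reshape(-1,3); q=Q[(Q[:,0]>.44)&(Q[:,0]<.54)&(Q[:,1]>.225)&(Q[:,1]<.37)]
    for a,b,n in [(.033,.045,'arms'),(.049,.06,'boss'),(.095,.12,'knobtop')]:
        k=q[(q[:,2]>a)&(q[:,2]<b)]
        if len(k): print(c,n,len(k),np.median(k,0).round(4),cv2.minAreaRect((k[:,:2]*1000).astype(np.float32)))
    k=q[(q[:,2]>.036)&(q[:,2]<.043)]
    for lo,hi in [(.23,.28),(.325,.36)]:
        j=k[(k[:,1]>lo)&(k[:,1]<hi)]; print(' end',lo,len(j),np.median(j,0).round(4))
E
```

```text
27.18 [543.9 176.8 236.9] toolx [ 0.0151  0.0104 -0.9998] yaw 89.29 F [-0.74  0.83  0.58] M [0.07 0.09 0.03] op 0.75
wrist 0.75 [322. 114. 447. 154.] z pct [0.0296 0.0396 0.0555] ((493.32421875, 292.7245788574219), (39.32879638671875, 123.1239013671875), 4.9525885581970215)
scene 0.59 [314. 163. 336. 183.] z pct [0.0279 0.0408 0.0558] ((496.62738037109375, 302.4422302246094), (146.2240753173828, 38.02303695678711), 86.54206085205078)
top 0.66 [173. 204. 180. 212.] z pct [0.0352 0.0393 0.0412] ((491.2438659667969, 344.34698486328125), (28.805278778076172, 23.789409637451172), 22.489099502563477)
scene tall_knob_mid 0.83 ztop 0.076 topc [ 0.5   -0.442  0.074]
scene tall_knob_mid 0.77 ztop 0.075 topc [ 0.422 -0.438  0.073]
scene tall_knob_mid 0.51 ztop 0.105 topc [0.495 0.3   0.103]
scene flat_knob 0.74 ztop 0.05 topc [ 0.487 -0.29   0.048]
scene ball_knob 0.69 ztop 0.064 topc [ 0.477 -0.225  0.062]
scene horn 0.59 ztop 0.099 topc [0.495 0.529 0.099]
scene horn 0.32 ztop 0.064 topc [ 0.478 -0.225  0.062]
scene arms 119 [0.4989 0.2796 0.0392] ((496.7879638671875, 292.2140197753906), (120
[... 523 characters left out ...]
9  0.073]
top flat_knob 0.49 ztop 0.05 topc [ 0.486 -0.288  0.049]
top ball_knob 0.4 ztop 0.063 topc [ 0.474 -0.223  0.062]
top horn 0.76 ztop 0.097 topc [0.493 0.529 0.096]
top reproducer 0.68 ztop 0.055 topc [0.489 0.433 0.058]
top arms 85 [0.4896 0.3412 0.0384] ((491.11761474609375, 342.45330810546875), (28.404966354370117, 27.19992446899414), 21.32093620300293)
top boss 1 [0.4824 0.3179 0.0515] ((482.3878479003906, 317.8916931152344), (0.0, 0.0), 0.0)
top knobtop 34 [0.49   0.3086 0.1016] ((489.82269287109375, 309.6192932128906), (26.76012420654297, 10.369735717773438), 13.04453182220459)
 end 0.23 0 [nan nan nan]
 end 0.325 70 [0.4895 0.341  0.0389]
  return _methods._mean(a, axis=axis, dtype=dtype,
  ret = um.true_divide(
```

View pics/b2.png

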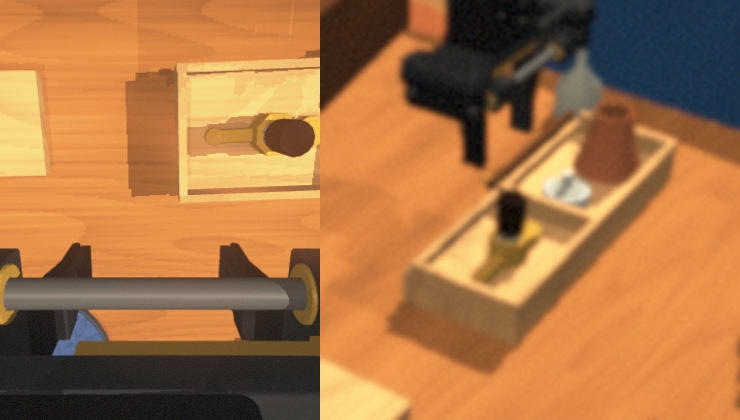

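```bash
python3 -c "
from rig import robot
print(robot.finish_job())"
```

```text
the job is handed in; nothing more can be done
None
```

The brass lever now lies in the empty bay of the shelf with the tall knob pressed into its socket, and the job is handed in at about 27 s. I gripped the tall knob from the rack's −y end. It was pressed home with a reading of 14.3 N (about 15 N with the knob's weight). I lifted the lever by the knob alone, turned it about 80°, set it down and let go.

- **Force:** I read the force only at the end of each group of moves, and no press reading went above 14.3 N. A short peak between readings would not show. A sideways force of up to 5 N built up during the press, probably from a small misalignment, and vanished on lifting.
- **Fit:** While hanging, the lever loaded the wrist with about 4 N more than the knob alone, so friction was holding it. After letting go, the shoulder sits about 4.5 mm above the socket mouth.
- **Lever position:** The arm top is at 39 mm and the weight top at 40 mm above the bench, which is what a lever lying flat on the 25 mm floor should give. The long arm points to −y, clear of the walls.
- **Fingers and brass:** I worked out that the fingertips stayed about 7 mm above the knob's shoulder, so clear of the brass. I did not check this in a close-up picture.
- **Other things:** The flat knob, ball knob, horn and reproducer read within about 2 mm of where they started. The networks found the reproducer only in the top view at the end, and the scene picture shows it in place.
- **Disagreements:** The scene and top cameras differed by about 3 mm on the socket and more on the half-hidden knob at the end. I aimed for the socket using both cameras together with the wrist view.

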